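# Find the full fastener box and zero the bench scale on it

## Task

One of the three closed fastener boxes on the packing board is full and the other two are nearly empty: nudge them to feel which is the full one, and push it onto the steel scale plate so that it sits flat, wholly on the plate. Then, with it resting there, turn the knob of the dial until the zero wedge on the dial card points at the needle, and let go. Leave the two light boxes standing within 5 cm of where they stood, never leave one on the scale, and do not disturb the spray can, the jar or the tape measure.

Things in the scene. Friction and masses are not known exactly. Their poses are not given: they have to be found in the camera images.
- board: Plywood packing board lying on the bench, 370 mm (x) by 780 mm (y), 20 mm thick; the boxes, dial, tray and bystanders all stand on its top. Origin: bottom face, directly below the centre of the scale plate; the board reaches 235 mm to -x, 135 mm to +x, 390 mm to either side. Does not move.
- plate_centre (a point): Centre of the top of the square steel scale plate, 120 x 120 mm, in a 126 mm square opening in the board, its top 0.5 mm below the board's; sides parallel to the board's. Under the full box it sinks 3 to 6 mm, so the box settles into the opening (13 mm free all round when centred and square); a box riding on the opening's edge is tilted and not weighed.
- plate (a joint): How far the scale plate has sunk, m: 0 unloaded and under a light box, 0.003 to 0.006 under the full box.
- box_a: One of three identical closed square fastener boxes, grey plastic, pale lid, 100 x 100 x 70 mm high, too wide to grip. Which one is full varies and cannot be seen: the full one weighs 0.7 to 1.0 kg, the two others under 0.2 kg, so it drags over four times as hard when pushed. Origin: centre of its underside, on the board; x, y along its sides, z up.
- box_b: One of three identical closed square fastener boxes, grey plastic, pale lid, 100 x 100 x 70 mm high, too wide to grip. Which one is full varies and cannot be seen: the full one weighs 0.7 to 1.0 kg, the two others under 0.2 kg, so it drags over four times as hard when pushed. Origin: centre of its underside, on the board; x, y along its sides, z up.
- box_c: One of three identical closed square fastener boxes, grey plastic, pale lid, 100 x 100 x 70 mm high, too wide to grip. Which one is full varies and cannot be seen: the full one weighs 0.7 to 1.0 kg, the two others under 0.2 kg, so it drags over four times as hard when pushed. Origin: centre of its underside, on the board; x, y along its sides, z up.
- dial: Round grey dial head of the scale, 130 mm across, 22 mm high, fixed on the board at its left or right near corner, facing up. Origin: centre of its underside, on the board. Its needle and knob turn about its vertical axis.
- needle_tip (a point): Outer end of the dial's slim black needle (5 mm wide), 50 mm from the dial's axis, 26 mm above the board; the needle turns counter-clockwise from above as the plate sinks (0.8 to 1.5 rad under the full box) and cannot be touched.
- needle (a joint): Needle angle, rad, counter-clockwise from above, from the dial's own x axis; 0 unloaded.
- zero_mark (a point): The zero: a broad black wedge on the white dial card, 50 mm from the dial's axis at the same height as needle_tip; turns with the knob. Zero is set when it lies at needle_tip.
- bezel (a joint): Angle of knob, card and zero wedge, rad, counter-clockwise from above, measured as the needle's: zero is set when it equals needle. Starts between -0.9 and -0.2; range -2.5 to 3.0; light friction, stays where left.
- knob_grip (a point): Point to grip on the knob, on the dial's axis, 50 mm above the board. The knob is a black bar 36 mm long (along the line to the zero wedge), 14 mm thick, from 32 to 62 mm above the board; its x axis points along the bar to the wedge. Card and needle lie 24 to 28 mm above the board.
- tray: Blue open tray of nuts, 100 x 100 x 40 mm high, fixed on the board at the near corner on the other side from the dial; only in the way. Origin: centre of its underside.
- can: Upright spray can, 48 mm across, 150 mm high, standing between boxes; leave alone. Origin: centre of its underside.
- jar: Upright clear jar with red cap, 50 mm across, 85 mm high, standing between boxes; leave alone. Origin: centre of its underside.
- tape: Yellow tape measure, 30 x 62 x 50 mm high, beyond the scale plate; leave alone. Origin: centre of its underside.
Mind the look-alikes: they are no part of the job. Leave any green look-alike of the box_c alone.

How it is judged:
On the way:
1. the full box is flat on the scale plate, let go, and the two light ones are near where they stood (((horizontal distance between box_a and plate_centre below 0.02 m and angle between box_a's own z axis and vertical below 0.02 rad and value of joint plate above 0.002 m and linear speed of box_a below 0.02 m/s and contact force between the fingers and box_a below 0.1 N and distance of each of box_b, box_c from where it was at the start of the episode below 0.06 m) or (horizontal distance between box_b and plate_centre below 0.02 m and angle between box_b's own z axis and vertical below 0.02 rad and value of joint plate above 0.002 m and linear speed of box_b below 0.02 m/s and contact force between the fingers and box_b below 0.1 N and distance of each of box_a, box_c from where it was at the start of the episode below 0.06 m) or (horizontal distance between box_c and plate_centre below 0.02 m and angle between box_c's own z axis and vertical below 0.02 rad and value of joint plate above 0.002 m and linear speed of box_c below 0.02 m/s and contact force between the fingers and box_c below 0.1 N and distance of each of box_a, box_b from where it was at the start of the episode below 0.06 m))), for 0.2 s.
At the end, for the whole second after the job is handed in: The full box is level (0.02 rad) and still on the plate, centre within 20 mm of the plate's, plate sunk over 2 mm; the other two boxes within 60 mm of their starts; zero wedge within 6 mm of the needle tip (0.12 rad), knob still (((horizontal distance between box_a and plate_centre below 0.02 m and angle between box_a's own z axis and vertical below 0.02 rad and value of joint plate above 0.002 m and linear speed of box_a below 0.02 m/s and contact force between the fingers and box_a below 0.1 N and distance of each of box_b, box_c from where it was at the start of the episode below 0.06 m) or (horizontal distance between box_b and plate_centre below 0.02 m and angle between box_b's own z axis and vertical below 0.02 rad and value of joint plate above 0.002 m and linear speed of box_b below 0.02 m/s and contact force between the fingers and box_b below 0.1 N and distance of each of box_a, box_c from where it was at the start of the episode below 0.06 m) or (horizontal distance between box_c and plate_centre below 0.02 m and angle between box_c's own z axis and vertical below 0.02 rad and value of joint plate above 0.002 m and linear speed of box_c below 0.02 m/s and contact force between the fingers and box_c below 0.1 N and distance of each of box_a, box_b from where it was at the start of the episode below 0.06 m)) and distance between needle_tip and zero_mark below 0.006 m and velocity of joint bezel between -0.05 and 0.05 rad/s); the robot touches nothing.
It fails at once if a light box left on the scale ((horizontal distance between box_a and plate_centre below 0.015 m and value of joint plate below 0.0008 m and linear speed of box_a below 0.003 m/s and contact force between the fingers and box_a below 0.1 N) or (horizontal distance between box_b and plate_centre below 0.015 m and value of joint plate below 0.0008 m and linear speed of box_b below 0.003 m/s and contact force between the fingers and box_b below 0.1 N) or (horizontal distance between box_c and plate_centre below 0.015 m and value of joint plate below 0.0008 m and linear speed of box_c below 0.003 m/s and contact force between the fingers and box_c below 0.1 N)).
It fails at once if can, jar or tape measure pushed more than 25 mm or tipped (distance of any of can, jar, tape from where it was at the start of the episode above 0.025 m or angle between any of can, jar, tape's own z axis and vertical above 0.35 rad).
It also fails if it takes over 72 s, if anything falls off the work surface, if the arm or the gripper's body presses on something with over 40 N, if the wrist force passes 120 N, or if a joint passes its speed limit or range.

## Robot

A 6-joint arm with a two-finger parallel gripper is mounted at the origin on the work surface. World frame = base frame: x ahead of the robot, y to its left, z up, the work surface at z = 0. Lengths are in m, angles in rad, forces in N, time in s.
With the tool pointing down it reaches from about 0.25 to 0.725 m from the base axis. Payload 4 kg.
Tool frame: the origin (TCP) lies midway between the tips of the shut fingers; the grasp point (between the pads) lies 19 mm behind it; z points along the fingers, y is the line along which they close (so a half turn about z gives the same grasp; the last joint's range is limited). The gripper opens to 85 mm and grips with 20 to 120 N. Pads are 22 mm wide; open, the fingers measure 114 mm over their backs; the gripper's body (76 mm by 85 mm) begins 54 mm behind the grasp point. The pads swing forward as they close: fully open they stand 13 mm farther back than shut.
Start: joints at [-1.301, 0.241, 0.005, 1.335, 0, 1.571], TCP at [0.133, -0.482, 0.231] pointing down, gripper open.
Joint ranges: [-2.72, 2.72], [-1.05, 1.87], [-1.09, 1.28], [-1.99, 2.15], [-1.42, 1.44], [-3.14, 3.14]. Speed limits (rad/s): [2.79, 2.79, 3.14, 3.14, 3.14, 3.14].

## Interface

Orientations are given as a 3x3 rotation matrix whose columns are the frame's x, y, z axes.
In Python, from bench import robot gives the robot as it stands.
- The arm moves only by the shell command python3 -m inch 'ROWS'. ROWS is JSON, one flat list of numbers, 7 for each row, row after row: the turn, a rotation vector about the world's x, y, z in rad, then the shift along the world's x, y, z in m, then the opening, from 0 (shut) to 1 (fully open). In form: [wx, wy, wz, tx, ty, tz, claw, wx, wy, wz, tx, ty, tz, claw, ...]. A call has 1 to 20 rows; each row is the pose to reach, as a shift and turn from the pose commanded when the call began; what a row does not reach only later rows make up. A row lasts 1/10 s, in which the tool goes at most 50 mm and 8.59 degrees, less where a joint would pass 70% of its speed; a pose out of reach is approached as far as the arm can. A call with a gripper value outside its range is refused whole. The fingers move at their own pace and stop on an object; the grip force is fixed at half the most. Time passes only in rows, so rows that repeat a pose let the fingers close. It gives the time, the measured TCP pose, the force, the opening and the grip force at its end, in the units of the state.
- robot.get_state(): the state, without advancing time (a new reading comes with each control period).
- robot.read_camera(name): name is "side" or "top" or "wrist"; returns a dict with "img" (384x512x3 uint8, red, green, blue), "range_z" (384x512 float32, m along the optical axis (not along the pixel's ray), 0 where there is no reading), "fx", "fy", "cx", "cy" (pixels), "extrinsics" (4x4, takes a point from world to camera coordinates). Camera axes: x right, y up, looking along -z (the intrinsics and any distortion apply to the point x, -y, -z); pixel columns grow to the right and rows downward; lengths in m; the calibration is good to about 2 mm. A picture is of the moment at which its call begins.
- robot.sign_off(): hands the job in; it is judged then, once.
The state is a dict: "time": time; "qpos": joint angles; "dq": joint speeds; "joint_efforts": joint torques, N m; "eef_pos": TCP position; "tool_rot": TCP orientation; "wrist_force": force on the tool from outside, world axes, zero at the start; "moment": the same for the moment, N m; "width": finger opening in m; "grip_force": force on a finger pad.
Only numpy, scipy, OpenCV 4.12 (cv2) and the standard library are available. Lean on these libraries where they do the work, as an engineer would, in place of code of your own. Each camera call takes 0.05 s, during which the arm holds its last target. There are 200 camera calls.

## Working session

There is one attempt and no reset: what is moved stays moved. The work goes in short steps, Python scripts to look and compute and a shell command to move; the robot and the scene stay as the last step left them, time stands still between calls to the robot, and variables do not carry over. Pictures are saved under pics/ and viewed, at most 10 in all, crops included, and the job is handed in when it is done.

```bash
mkdir -p pics; ls; python3 - <<'E'
from bench import robot
import cv2,numpy as np
s=robot.get_state()
print(s['time'],s['eef_pos'],s['tool_rot'],s['width'])
for n in ['top','side']:
    c=robot.read_camera(n)
    np.savez(f'{n}0.npz',**{k:np.array(v) for k,v in c.items()})
    cv2.imwrite(f'pics/{n}0.png',c['img'][:,:,::-1])
    print(n,c['fx'],c['fy'],c['cx'],c['cy'],np.round(c['extrinsics'],3).tolist(),[k for k in c])
E
```

```text
pics
0.0 [ 0.1330901  -0.48129837  0.23039811] [[ 9.63831565e-01  2.66511538e-01 -5.60591655e-04]
 [ 2.66512127e-01 -9.63829395e-01  2.04511821e-03]
 [ 4.73288400e-06 -2.12055396e-03 -9.99997752e-01]] 0.08545436021463611
top 492.66984259790127 492.66984259790127 254.9263582727827 190.32860915242793 [[0.023, -1.0, 0.008, 0.005], [0.993, 0.024, 0.117, -0.535], [-0.117, 0.005, 0.993, -1.264], [0.0, 0.0, 0.0, 1.0]] ['img', 'range_z', 'fx', 'fy', 'cx', 'cy', 'extrinsics']
side 441.47813524282145 441.47813524282145 255.97559721967534 190.25846573128842 [[-0.999, -0.035, -0.006, 0.538], [0.014, -0.543, 0.839, -0.072], [-0.033, 0.839, 0.543, -1.35], [0.0, 0.0, 0.0, 1.0]] ['img', 'range_z', 'fx', 'fy', 'cx', 'cy', 'extrinsics']
```

View pics/top0.png

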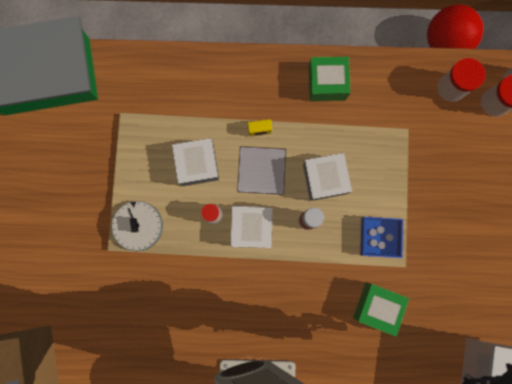

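View pics/side0.png

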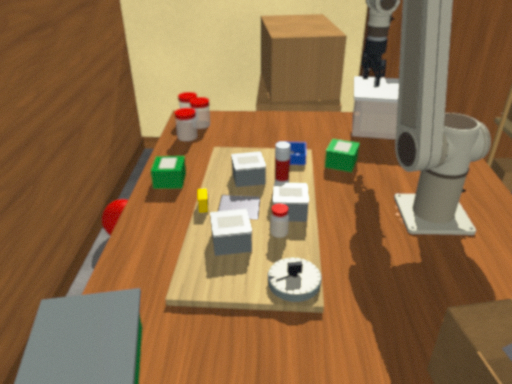

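The top view shows three boxes: left at about (195,161), near at (252,227) and right at (327,177). The plate is at (262,170), the dial at (136,226), the jar at (212,213), the can at (313,217), the tape at (260,127) and the tray at (382,237). The side view agrees with this. Next I'll turn these into positions.

```bash
cat > h.py <<'E'
import numpy as np,cv2
def load(n): return dict(np.load(n))
def ray(c,u,v,z):
    E=c['extrinsics'];R=E[:3,:3];o=-R.T@E[:3,3]
    d=R.T@np.array([(u-c['cx'])/c['fx'],-(v-c['cy'])/c['fy'],-1.]).reshape(3)
    return o+d*(z-o[2])/d[2]
def world(c):
    h,w=c['range_z'].shape;v,u=np.mgrid[:h,:w];Z=c['range_z']
    P=np.stack([(u-c['cx'])/c['fx']*Z,-(v-c['cy'])/c['fy']*Z,-Z],-1)
    E=c['extrinsics'];return (P-E[:3,3])@E[:3,:3]
def boxes(c,lo=.08,hi=.10,amin=600):
    W=world(c);m=((W[...,2]>lo)&(W[...,2]<hi)&(c['range_z']>0)).astype(np.uint8)
    out=[]
    for k in cv2.findContours(m,cv2.RETR_EXTERNAL,cv2.CHAIN_APPROX_NONE)[0]:
        if cv2.contourArea(k)<amin: continue
        p=np.array([ray(c,u,v,.09)[:2] for u,v in k[:,0]],np.float32)
        r=cv2.minAreaRect(p);out.append((np.round(r[0],4),np.round(r[1],3),round(r[2],1)))
    return out
E
python3 - <<'E'
from h import *
c=load('top0.npz');W=world(c)
for b in boxes(c): print('box',b)
hsv=cv2.cvtColor(c['img'],cv2.COLOR_RGB2HSV)
for n,(u,v) in dict(board=(230,190),plate=(262,170),L=(195,161),N=(252,227),R=(327,177),dial=(136,226),dialrim=(125,240),jar=(211,213),can=(313,217),tape=(260,127),tray=(382,237)).items(): print(n,W[v,u].round(3),hsv[v,u])
x=W[...,0];m=lambda lo,hi,r:((W[...,2]>lo)&(W[...,2]<hi)&(x>.2)&(x<.75)&(abs(W[...,1])<.42)).astype(np.uint8)
# things above board
k=cv2.morphologyEx(m(.032,.25,0),cv2.MORPH_OPEN,np.ones((3,3)))
n,l,st,ce=cv2.connectedComponentsWithStats(k)
for i in range(1,n):
    if st[i,4]>30:
        q=W[l==i]; zt=np.percentile(q[:,2],90); t=q[q[:,2]>zt-.01]
        print(ce[i].round(),st[i,4],'top z',zt.round(3),'x',t[:,0].min().round(3),t[:,0].max().round(3),'y',t[:,1].min().round(3),t[:,1].max().round(3))
# plate by low saturation
pm=((hsv[...,1]<60)&(W[...,2]<.03)).astype(np.uint8); 
for kk in cv2.findContours(pm,cv2.RETR_EXTERNAL,cv2.CHAIN_APPROX_NONE)[0]:
    if cv2.contourArea(kk)>800:
        r=cv2.minAreaRect(np.array([ray(c,u,v,.0195)[:2] for u,v in kk[:,0]],np.float32)); print('plate?',r)
# board outline from corners
bm=((W[...,2]>.012)&(W[...,2]<.2)&(x>.2)&(x<.75)&(abs(W[...,1])<.45)).astype(np.uint8)
kk=max(cv2.findContours(bm,cv2.RETR_EXTERNAL,cv2.CHAIN_APPROX_NONE)[0],key=cv2.contourArea)
print('board',cv2.minAreaRect(np.array([ray(c,u,v,.02)[:2] for u,v in kk[:,0]],np.float32)))
im=c['img'][190:260,95:175];cv2.imwrite('pics/dial0.png',cv2.resize(im[:,:,::-1],None,fx=7,fy=7,interpolation=cv2.INTER_CUBIC))
E
```

```text
box (array([0.4362, 0.0256]), array([0.099, 0.1  ]), 1.1)
box (array([ 0.5699, -0.1644]), array([0.1  , 0.101]), 11.8)
box (array([0.5997, 0.1733]), array([0.101, 0.1  ]), 11.2)
board [0.536 0.084 0.016] [ 19 103 168]
plate [ 0.591 -0.     0.02 ] [  0  18 143]
L [0.6   0.172 0.083] [ 16  34 171]
N [0.436 0.023 0.091] [ 16  33 170]
R [ 0.566 -0.163  0.089] [ 17  34 171]
dial [0.432 0.316 0.068] [165  21  24]
dialrim [0.397 0.349 0.042] [ 18  34 171]
jar [0.467 0.125 0.107] [  2 219 168]
can [ 0.459 -0.119  0.171] [ 13  11 165]
tape [0.696 0.009 0.068] [ 25 255 191]
tray [ 0.421 -0.319  0.022] [113 150  97]
[259. 127.] 332 top z 0.071 x 0.681 0.717 y -0.02 0.042
[195. 162.] 1688 top z 0.091 x 0.543 0.658 y 0.117 0.232
[326. 177.] 1707 top z 0.092 x 0.512 0.627 y -0.223 -0.107
[136. 226.] 1982 top z 0.047 x 0.372 0.499 y 0.259 0.388
[211. 213.] 322 top z 0.106 x 0.448 0.49 y 0.108 0.15
[251. 227.] 1604 top z 0.092 x 0.387 0.487 y -0.024 0.076
[311. 219.] 417 top z 0.171 x 0.438 0.481 y -0.14 -0.098
[363. 236.] 150 top z 0.06 x 0.373 0.47 y -0.268 -0.258
[400. 237.] 182 top z 0.061 x 0.37 0.467 y -0.361 -0.35
[381. 307.] 1610 top z 0.072 x 0.2 0.302 y -0.369 -0.244
plate? ((0.5914552211761475, 0.001846596598625183), (0.12217161804437637, 0.12294679880142212), 88.19465637207031)
plate? ((1.0016244649887085, -0.6373314261436462), (0.08928751945495605, 0.10676123946905136), 88.28068542480469)
plate? ((1.0017179250717163, 0.12811288237571716), (1.2157909870147705, 0.10962919890880585), 89.90990447998047)
board ((0.5442572832107544, 0.004452943801879883), (0.778993546962738, 0.37484294176101685), 88.18637084960938)
```

View pics/dial0.png

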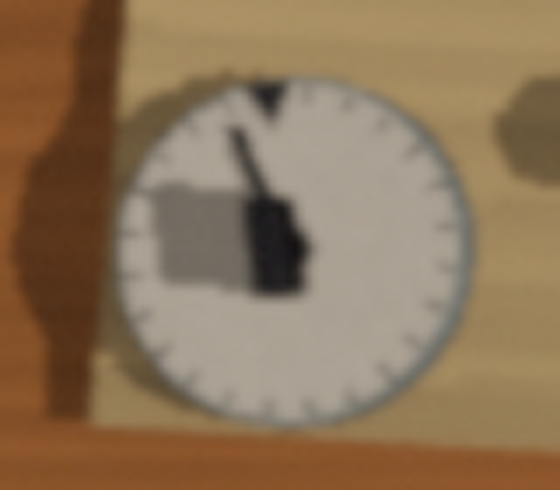

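The crop shows the needle at (240,135) and the wedge at (265,100) around the knob at (275,245). The wedge is slightly clockwise of the needle, as expected. The measured sizes also match: lids 100 mm, plate about 122 mm, board 779 x 375 mm, board yaw -1.8°. I'll nudge the right box first, using two spread fingers squared to its face.

```bash
python3 -m inch '[0,0,1.5,0.453,0.238,0,0.7, 0,0,1.5,0.453,0.238,0,0.7, 0,0,1.5,0.453,0.238,0,0.7, 0,0,1.5,0.453,0.238,0,0.7, 0,0,1.5,0.453,0.238,0,0.7, 0,0,1.5,0.453,0.238,0,0.7, 0,0,1.5,0.453,0.238,0,0.7, 0,0,1.5,0.453,0.238,0,0.7, 0,0,1.5,0.453,0.238,0,0.7, 0,0,1.5,0.453,0.238,0,0.7, 0,0,1.5,0.453,0.238,0,0.7, 0,0,1.5,0.453,0.238,0,0.7, 0,0,1.5,0.453,0.238,0,0.7, 0,0,1.5,0.453,0.238,0,0.7, 0,0,1.5,0.453,0.238,0,0.7]'; python3 -c "
from bench import robot
s=robot.get_state();print(s['qpos'],s['tool_rot'][:,1],s['wrist_force'])"
```

```text
time: 1.6
eef_pos: [0.585, -0.2452, 0.2319]
tool_rot: [[-0.195, 0.981, 0.0], [0.981, 0.195, -0.0], [-0.0, 0.0, -1.0]]
wrist_force: [0.7, 0.0, 0.2]
width: 0.0594
grip_force: 0.0
[-3.96818895e-01  5.17574259e-01  4.13669786e-01  1.46667943e+00
 -1.66552103e-04  9.77606654e-01] [9.80781135e-01 1.95111143e-01 8.30301712e-05] [0.67860729 0.02739155 0.23419487]
```

```bash
python3 -m inch '[0,0,0,0,0,-0.05,0.7, 0,0,0,0,0,-0.1,0.7, 0,0,0,0,0,-0.15,0.7, 0,0,0,0,0,-0.187,0.7, 0,0,0,0,0,-0.187,0.7, 0,0,0,-0.002,0.008,-0.187,0.7, 0,0,0,-0.003,0.014,-0.187,0.7]'; python3 -m inch '[0,0,0,0,0.003,0,0.7, 0,0,0,-0.001,0.006,0,0.7, 0,0,0,-0.002,0.009,0,0.7, 0,0,0,-0.002,0.012,0,0.7]';python3 -m inch '[0,0,0,0,0.003,0,0.7, 0,0,0,-0.001,0.006,0,0.7]'; python3 -m inch '[0,0,0,0,0.003,0,0.7, 0,0,0,-0.001,0.006,0,0.7]'
```

```text
time: 2.3
eef_pos: [0.5849, -0.2306, 0.0476]
tool_rot: [[-0.197, 0.98, 0.005], [0.98, 0.197, -0.002], [-0.003, 0.004, -1.0]]
wrist_force: [-0.3, -0.5, 0.5]
width: 0.0598
grip_force: 0.0
time: 2.7
eef_pos: [0.5825, -0.2192, 0.0463]
tool_rot: [[-0.197, 0.98, 0.003], [0.98, 0.197, -0.003], [-0.004, 0.003, -1.0]]
wrist_force: [-0.1, -5.1, 6.7]
width: 0.0597
grip_force: 2.3
time: 2.9
eef_pos: [0.5819, -0.2134, 0.0462]
tool_rot: [[-0.197, 0.98, 0.004], [0.98, 0.197, -0.003], [-0.004, 0.003, -1.0]]
wrist_force: [1.4, -3.9, 5.8]
width: 0.0602
grip_force: 2.1
time: 3.1
eef_pos: [0.5809, -0.2074, 0.0462]
tool_rot: [[-0.197, 0.98, 0.004], [0.98, 0.197, -0.003], [-0.004, 0.003, -1.0]]
wrist_force: [0.8, -4.2, 5.9]
width: 0.0595
grip_force: 2.1
```

```bash
python3 - <<'E'
from bench import robot
from h import *
c=robot.read_camera('side')
cv2.imwrite('pics/side1.png',cv2.resize(c['img'][100:260,180:360,::-1],None,fx=4,fy=3.7,interpolation=cv2.INTER_CUBIC))
s=robot.get_state();print(s['wrist_force'],s['moment'],s['width'])
for b in boxes(robot.read_camera('top')): print(b)
E
```

```text
[-0.20056568 -3.49723963  5.43408708] [-0.56413557 -0.01719924  0.0019404 ] 0.05979075152773403
(array([0.4362, 0.0256]), array([0.099, 0.1  ]), 1.1)
(array([ 0.5664, -0.1449]), array([0.1, 0.1]), 11.0)
(array([0.6   , 0.1732]), array([0.101, 0.1  ]), 11.1)
```

View pics/side1.png

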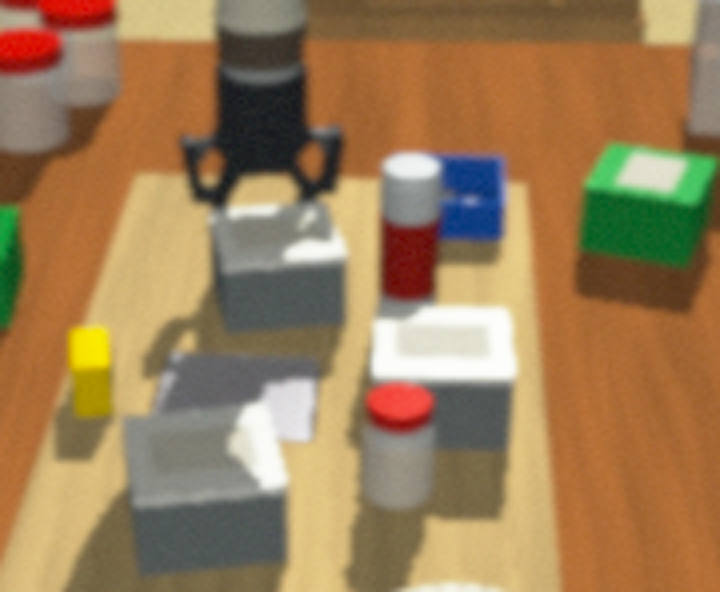

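The right box has slid 20 mm and is still level, but the tool is also pressing down on it through friction, so the force reading is biased. I'll relieve the vertical load and nudge a little more.

```bash
python3 -m inch '[0,0,0,0.001,-0.005,0,0.7, 0,0,0,0.001,-0.005,0,0.7, 0,0,0,0.001,-0.005,0,0.7]'; python3 -m inch '[0,0,0,0,0.002,0,0.7, 0,0,0,-0.001,0.004,0,0.7,0,0,0,-0.001,0.006,0,0.7]';python3 -m inch '[0,0,0,0,0.002,0,0.7, 0,0,0,-0.001,0.004,0,0.7]'; python3 -m inch '[0,0,0,0,0.001,0.001,0.7, 0,0,0,0,0.002,0.002,0.7]'
```

```text
time: 3.5
eef_pos: [0.5797, -0.2103, 0.0439]
tool_rot: [[-0.198, 0.98, -0.001], [0.98, 0.198, 0.001], [0.001, -0.001, -1.0]]
wrist_force: [-0.5, -0.2, -0.7]
width: 0.06
grip_force: 0.0
time: 3.8
eef_pos: [0.5788, -0.2046, 0.0439]
tool_rot: [[-0.198, 0.98, -0.001], [0.98, 0.198, 0.0], [0.0, -0.001, -1.0]]
wrist_force: [-0.1, -1.4, -0.0]
width: 0.0596
grip_force: 0.0
time: 4.0
eef_pos: [0.5783, -0.2007, 0.0442]
tool_rot: [[-0.198, 0.98, 0.0], [0.98, 0.198, -0.0], [-0.0, 0.0, -1.0]]
wrist_force: [1.2, 0.1, -0.3]
width: 0.0594
grip_force: 0.0
time: 4.2
eef_pos: [0.5781, -0.1988, 0.0464]
tool_rot: [[-0.198, 0.98, -0.0], [0.98, 0.198, -0.0], [0.0, -0.0, -1.0]]
wrist_force: [0.2, -1.1, -1.1]
width: 0.0598
grip_force: 0.0
```

About 1 N with no vertical load, so the right box is light. It has moved about 28 mm. Next is the left box, pushed from its +y side.

```bash
python3 -m inch '[0,0,0,0.004,-0.02,0,0.7, 0,0,0,0.004,-0.02,0.05,0.7, 0,0,0,0.004,-0.02,0.1,0.7, 0,0,0,0.004,-0.02,0.15,0.7, 0,0,0,0.006,0.02,0.17,0.7, 0,0,0,0.006,0.07,0.17,0.7, 0,0,0,0.006,0.12,0.17,0.7, 0,0,0,0.006,0.17,0.17,0.7, 0,0,0,0.006,0.22,0.17,0.7, 0,0,0,0.006,0.27,0.17,0.7, 0,0,0,0.006,0.32,0.17,0.7, 0,0,0,0.006,0.37,0.17,0.7, 0,0,0,0.006,0.42,0.17,0.7, 0,0,0,0.006,0.454,0.17,0.7, 0,0,0,0.006,0.454,0.13,0.7, 0,0,0,0.006,0.454,0.08,0.7, 0,0,0,0.006,0.454,0.03,0.7, 0,0,0,0.006,0.454,0,0.7, 0,0,0,0.006,0.454,0,0.7, 0,0,0,0.006,0.454,0,0.7]'; python3 -m inch '[0,0,0,0,-0.005,0,0.7, 0,0,0,0.001,-0.01,0,0.7, 0,0,0,0.001,-0.01,0,0.7, 0,0,0,0.001,-0.01,0,0.7]'; python3 -m inch '[0,0,0,0,-0.003,0,0.7, 0,0,0,0.001,-0.006,0,0.7, 0,0,0,0.001,-0.009,0,0.7]';python3 -m inch '[0,0,0,0,-0.003,0,0.7, 0,0,0,0.001,-0.006,0,0.7]';python3 -m inch '[0,0,0,0,-0.002,0,0.7, 0,0,0,0.001,-0.004,0,0.7]'
```

```text
time: 6.2
eef_pos: [0.5843, 0.2553, 0.0467]
tool_rot: [[-0.198, 0.98, -0.001], [0.98, 0.198, 0.0], [0.0, -0.001, -1.0]]
wrist_force: [0.8, 0.6, -0.1]
width: 0.0601
grip_force: 0.0
time: 6.6
eef_pos: [0.5861, 0.245, 0.0477]
tool_rot: [[-0.197, 0.98, 0.002], [0.98, 0.197, 0.001], [0.001, 0.002, -1.0]]
wrist_force: [0.6, -0.2, 0.7]
width: 0.0598
grip_force: 0.0
time: 6.9
eef_pos: [0.5864, 0.2358, 0.0463]
tool_rot: [[-0.198, 0.98, 0.0], [0.98, 0.198, -0.0], [-0.0, 0.0, -1.0]]
wrist_force: [-0.1, -0.1, 0.8]
width: 0.0594
grip_force: 0.0
time: 7.1
eef_pos: [0.5867, 0.231, 0.0463]
tool_rot: [[-0.198, 0.98, -0.001], [0.98, 0.198, 0.003], [0.003, -0.001, -1.0]]
wrist_force: [-2.4, 4.5, -0.4]
width: 0.0598
grip_force: 2.6
time: 7.3
eef_pos: [0.5878, 0.227, 0.0462]
tool_rot: [[-0.199, 0.98, -0.001], [0.98, 0.199, 0.002], [0.002, -0.0, -1.0]]
wrist_force: [-1.6, 4.8, 0.1]
width: 0.06
grip_force: 2.6
```

The left box pushes back with 4.8 N at zero vertical load, so it is the full one. I'll push it toward the plate, squaring it on the way.

```bash
python3 -m inch '[0,0,-0.02,0.001,-0.004,0,0.7, 0,0,-0.04,0.002,-0.009,0,0.7, 0,0,-0.06,0.003,-0.014,0,0.7, 0,0,-0.08,0.004,-0.018,0,0.7, 0,0,-0.10,0.005,-0.022,0,0.7, 0,0,-0.12,0.006,-0.026,0,0.7, 0,0,-0.14,0.007,-0.031,0,0.7, 0,0,-0.16,0.008,-0.036,0,0.7, 0,0,-0.18,0.009,-0.041,0,0.7, 0,0,-0.20,0.010,-0.045,0,0.7, 0,0,-0.22,0.011,-0.049,0,0.7, 0,0,-0.232,0.011,-0.052,0,0.7, 0,0,-0.232,0.011,-0.054,0,0.7]'; python3 - <<'E'
from bench import robot
from h import *
for b in boxes(robot.read_camera('top')): print(b)
E
```

```text
time: 8.6
eef_pos: [0.5992, 0.1719, 0.0463]
tool_rot: [[0.034, 0.999, -0.0], [0.999, -0.034, 0.0], [0.0, -0.0, -1.0]]
wrist_force: [0.8, 4.2, -1.0]
width: 0.0599
grip_force: 2.4
(array([0.4362, 0.0256]), array([0.099, 0.1  ]), 1.1)
(array([ 0.565 , -0.1373]), array([0.101, 0.101]), 11.4)
(array([0.5987, 0.1094]), array([0.095, 0.101]), 88.0)
```

```bash
python3 -m inch '[0,0,0,0,-0.005,0,0.7, 0,0,0,-0.001,-0.01,0,0.7, 0,0,0,-0.001,-0.015,0,0.7, 0,0,0,-0.002,-0.02,0,0.7, 0,0,0,-0.002,-0.025,0,0.7, 0,0,0,-0.003,-0.03,0,0.7, 0,0,0,-0.003,-0.035,0,0.7, 0,0,0,-0.003,-0.04,0,0.7, 0,0,0,-0.004,-0.045,0,0.7, 0,0,0,-0.004,-0.05,0,0.7, 0,0,0,-0.004,-0.055,0,0.7, 0,0,0,-0.005,-0.06,0,0.7, 0,0,0,-0.005,-0.065,0,0.7, 0,0,0,-0.005,-0.070,0,0.7, 0,0,0,-0.006,-0.075,0,0.7, 0,0,0,-0.006,-0.08,0,0.7]'; python3 - <<'E'
from bench import robot
from h import *
for b in boxes(robot.read_camera('top'),.075): print(b)
E
```

```text
time: 10.25
eef_pos: [0.5933, 0.0924, 0.0469]
tool_rot: [[0.033, 0.999, 0.001], [0.999, -0.033, 0.001], [0.001, 0.0, -1.0]]
wrist_force: [-0.1, 5.1, 0.2]
width: 0.0596
grip_force: 2.8
(array([ 0.5649, -0.1369]), array([0.101, 0.101]), 11.5)
(array([0.5927, 0.0156]), array([0.102, 0.068]), 1.1)
```

```bash
python3 -m inch '[0,0,0,0,-0.004,0,0.7, 0,0,0,0,-0.008,0,0.7, 0,0,0,-0.001,-0.012,0,0.7, 0,0,0,-0.001,-0.016,0,0.7, 0,0,0,-0.001,-0.019,0,0.7, 0,0,0,-0.001,-0.022,0,0.7, 0,0,0,-0.001,-0.025,0,0.7, 0,0,0,-0.001,-0.027,0,0.7,0,0,0,-0.001,-0.027,0,0.7]'; python3 -m inch '[0,0,0,0,0.01,0,0.7, 0,0,0,0,0.03,0,0.7, 0,0,0,0,0.06,0.03,0.7, 0,0,0,0,0.1,0.06,0.7, 0,0,0,0,0.14,0.1,0.7, 0,0,0,0,0.18,0.14,0.7, 0,0,0,0,0.22,0.18,0.7, 0,0,0,0,0.22,0.18,0.7]'; python3 - <<'E'
from bench import robot
from h import *
c=robot.read_camera('top');np.savez('top2.npz',**{k:np.array(v) for k,v in c.items()})
for b in boxes(c,.075): print(b)
W=world(c);z=W[...,2]
q=W[(abs(W[...,0]-.5915)<.03)&(abs(W[...,1]-.002)<.03)&(z>.06)&(z<.11)]
A=np.c_[q[:,:2]-q[:,:2].mean(0),np.ones(len(q))];print(np.linalg.lstsq(A,q[:,2],rcond=None)[0],len(q))
a=c['img'][180:264,85:185];b=c['img'][100:264,160:370]
cv2.imwrite('pics/t2.png',np.hstack([cv2.resize(a[:,:,::-1],(400,336),interpolation=cv2.INTER_CUBIC),cv2.resize(b[:,:,::-1],(400,336))]))
E
```

```text
time: 11.2
eef_pos: [0.592, 0.0643, 0.0461]
tool_rot: [[0.034, 0.999, -0.001], [0.999, -0.034, -0.001], [-0.001, -0.001, -1.0]]
wrist_force: [-0.4, 0.9, -0.6]
width: 0.0595
grip_force: 0.9
time: 12.0
eef_pos: [0.5935, 0.2893, 0.2316]
tool_rot: [[0.03, 1.0, 0.008], [1.0, -0.03, 0.003], [0.003, 0.008, -1.0]]
wrist_force: [0.7, 0.7, 0.2]
width: 0.0597
grip_force: 0.0
(array([0.4362, 0.0256]), array([0.099, 0.1  ]), 1.1)
(array([ 0.5649, -0.1368]), array([0.101, 0.102]), 11.3)
(array([0.5906, 0.0047]), array([0.099, 0.1  ]), 88.0)
[0.00470534 0.00766146 0.0839787 ] 547
```

View pics/t2.png

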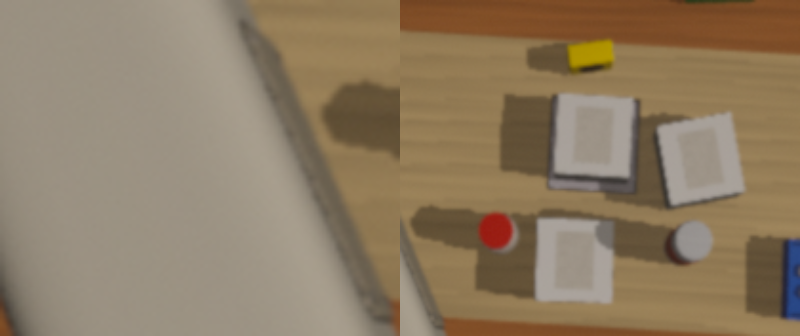

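The full box sits square and level in the opening, about 3 mm off centre, with its lid sunk to about z = 0.084. The light boxes and bystanders stand clear. The arm hides the dial, so I'll try the side and wrist cameras.

```bash
python3 - <<'E'
from bench import robot
from h import *
ims=[]
for n in ['side','wrist']:
    c=robot.read_camera(n);np.savez(n+'2.npz',**{k:np.array(v) for k,v in c.items()})
    im=c['img'][240:310,250:340] if n=='side' else c['img']
    ims.append(cv2.resize(im[:,:,::-1],(400,300),interpolation=cv2.INTER_CUBIC))
cv2.imwrite('pics/sw2.png',np.hstack(ims))
c=load('top0.npz');W=world(c);z=W[...,2]
m=((z>.035)&(abs(W[...,0]-.436)<.09)&(abs(W[...,1]-.323)<.09)).astype(np.uint8)
k=max(cv2.findContours(m,cv2.RETR_EXTERNAL,cv2.CHAIN_APPROX_NONE)[0],key=cv2.contourArea)
p=np.array([ray(c,u,v,.043)[:2] for u,v in k[:,0]],np.float32);print(cv2.fitEllipse(p))
E
```

```text
((0.4347040057182312, 0.3225165009498596), (0.12647025287151337, 0.12702922523021698), 28.084583282470703)
```

View pics/sw2.png

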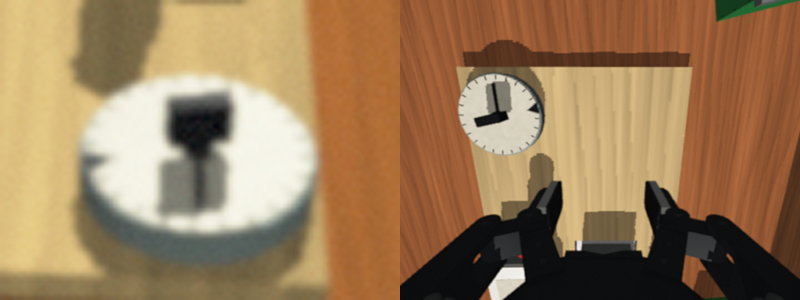

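The wrist view shows the dial clearly. The needle points up in the picture from (500,118) to (497,83), the wedge is at (535,107), and the knob bar is near (490,120). I'll measure both angles.

```bash
cat > dial.py <<'E'
from h import *
def dial(c,ctr=None):
    g=cv2.cvtColor(c['img'],cv2.COLOR_RGB2GRAY);h,w=g.shape
    E=c['extrinsics'];R=E[:3,:3];o=-R.T@E[:3,3]
    v,u=np.mgrid[:h,:w]
    d=np.stack([(u-c['cx'])/c['fx'],-(v-c['cy'])/c['fy'],-np.ones((h,w))],-1)@R
    P=o+d*((.046-o[2])/d[...,2])[...,None]
    hsv=cv2.cvtColor(c['img'],cv2.COLOR_RGB2HSV)
    m=((hsv[...,1]<60)&(hsv[...,2]>130)&(np.hypot(P[...,0]-.435,P[...,1]-.322)<.09)).astype(np.uint8)
    k=max(cv2.findContours(m,cv2.RETR_EXTERNAL,cv2.CHAIN_APPROX_NONE)[0],key=cv2.contourArea)
    hull=cv2.convexHull(k)[:,0];el=cv2.fitEllipse(P[hull[:,1],hull[:,0],:2].astype(np.float32))
    C=np.array(el[0]);print('card',el)
    if ctr is not None: C=np.array(ctr)
    r=np.hypot(*(P[...,:2]-C).transpose(2,0,1));a=np.degrees(np.arctan2(P[...,1]-C[1],P[...,0]-C[0]))
    for lo,hi in [(.026,.034),(.034,.040),(.040,.046),(.046,.050),(.050,.055),(.055,.059)]:
        s=(r>lo)&(r<hi)&(g<75)
        n,l,st,ce=cv2.connectedComponentsWithStats(s.astype(np.uint8))
        print(lo,[(int(st[i,4]),round(float(a[l==i].mean()),1)) for i in range(1,n) if st[i,4]>3])
E
python3 - <<'E'
from dial import *
dial(load('wrist2.npz'))
print('top, unloaded');dial(load('top0.npz'))
c=load('wrist2.npz');W=world(c);z=W[...,2]
q=W[(np.hypot(W[...,0]-.435,W[...,1]-.322)<.035)&(z>.07)&(z<.095)]
print(len(q),cv2.minAreaRect(q[:,:2].astype(np.float32)) if len(q) else '',q[:,2].max())
E
```

```text
card ((0.4353579878807068, 0.32196933031082153), (0.12431560456752777, 0.12639720737934113), 37.172916412353516)
0.026 [(31, 93.9), (76, -126.4)]
0.034 [(23, 93.1), (54, -168.9)]
0.04 [(25, 92.8)]
0.046 [(15, 92.2), (5, 11.5)]
0.05 [(23, 11.5)]
0.055 [(30, 11.0)]
top, unloaded
card ((0.4354192614555359, 0.32142335176467896), (0.12457379698753357, 0.1264594942331314), 81.82560729980469)
0.026 []
0.034 []
0.04 []
0.046 []
0.05 []
0.055 [(6, 11.0)]
485 ((0.43477097153663635, 0.32248568534851074), (0.03600042313337326, 0.01400073803961277), 10.656163215637207) 0.08399423842007406
```

```bash
python3 -m inch '[0,0,1.79,-0.157,0.036,-0.03,0.7, 0,0,1.79,-0.157,0.036,-0.03,0.7, 0,0,1.79,-0.157,0.036,-0.03,0.7, 0,0,1.79,-0.157,0.036,-0.03,0.7, 0,0,1.79,-0.157,0.036,-0.03,0.7, 0,0,1.79,-0.157,0.036,-0.03,0.7, 0,0,1.79,-0.157,0.036,-0.03,0.7, 0,0,1.79,-0.157,0.036,-0.03,0.7, 0,0,1.79,-0.157,0.036,-0.03,0.7, 0,0,1.79,-0.157,0.036,-0.03,0.7, 0,0,1.79,-0.157,0.036,-0.03,0.7, 0,0,1.79,-0.157,0.036,-0.03,0.7, 0,0,1.79,-0.157,0.036,-0.03,0.7, 0,0,1.79,-0.157,0.036,-0.03,0.7, 0,0,1.79,-0.157,0.036,-0.03,0.7, 0,0,1.79,-0.157,0.036,-0.03,0.7]'; python3 -c "
from bench import robot
import numpy as np
s=robot.get_state();print(s['qpos'],s['eef_pos'],np.degrees(np.arctan2(s['tool_rot'][1,1],s['tool_rot'][0,1])))"
```

```text
time: 13.75
eef_pos: [0.4352, 0.3207, 0.196]
tool_rot: [[-0.983, -0.184, -0.0], [-0.184, 0.983, -0.001], [0.0, -0.0, -1.0]]
wrist_force: [0.1, 0.2, 0.5]
width: 0.0598
grip_force: 0.0
[ 6.35125688e-01  3.38325775e-01  4.60048673e-02  1.27902589e+00
 -2.16855938e-04  4.50549363e-01] [0.43522749 0.32067863 0.19600447] 100.57545286327722
```

```bash
python3 -m inch '[0,0,0,0,0.0015,-0.04,0.7, 0,0,0,0,0.0015,-0.08,0.7, 0,0,0,0,0.0015,-0.12,0.7, 0,0,0,0,0.0015,-0.139,0.7, 0,0,0,0,0.0015,-0.139,0.7, 0,0,0,0,0.0015,-0.139,0.7]'; python3 -m inch '[0,0,0,0,0,0,0.3, 0,0,0,0,0,0,0.1, 0,0,0,0,0,0,0, 0,0,0,0,0,0,0, 0,0,0,0,0,0,0, 0,0,0,0,0,0,0]'
```

```text
time: 14.35
eef_pos: [0.4355, 0.3227, 0.0576]
tool_rot: [[-0.983, -0.185, 0.0], [-0.185, 0.983, -0.0], [0.0, -0.0, -1.0]]
wrist_force: [0.9, -0.3, 0.7]
width: 0.0595
grip_force: 0.0
time: 14.95
eef_pos: [0.4361, 0.3228, 0.0588]
tool_rot: [[-0.983, -0.185, 0.002], [-0.185, 0.983, 0.001], [-0.002, 0.0, -1.0]]
wrist_force: [-0.1, -1.5, 6.6]
width: 0.013
grip_force: 59.3
```

```bash
python3 -m inch '[0,0,0.12,0,0,0,0, 0,0,0.24,0,0,0,0, 0,0,0.36,0,0,0,0, 0,0,0.48,0,0,0,0, 0,0,0.6,0,0,0,0, 0,0,0.72,0,0,0,0, 0,0,0.84,0,0,0,0, 0,0,0.96,0,0,0,0, 0,0,1.08,0,0,0,0, 0,0,1.2,0,0,0,0, 0,0,1.3,0,0,0,0, 0,0,1.38,0,0,0,0, 0,0,1.42,0,0,0,0, 0,0,1.42,0,0,0,0, 0,0,1.42,0,0,0,0]'; python3 -m inch '[0,0,0,0,0,0,0.2, 0,0,0,0,0,0,0.4, 0,0,0,0,0,0,0.6, 0,0,0,0,0,0,0.6, 0,0,0,0,0,0.04,0.6, 0,0,0,0,0,0.09,0.6, 0,0,0,0.04,-0.02,0.14,0.6, 0,0,0,0.08,-0.03,0.17,0.6, 0,0,0,0.12,-0.035,0.17,0.6, 0,0,-0.14,0.157,-0.036,0.17,0.6, 0,0,-0.28,0.157,-0.036,0.17,0.6, 0,0,-0.28,0.157,-0.036,0.17,0.6]'; python3 - <<'E'
from bench import robot
from dial import *
c=robot.read_camera('wrist');cv2.imwrite('pics/w3.png',c['img'][:,:,::-1])
dial(c)
c=robot.read_camera('top')
for b in boxes(c,.075): print(b)
E
```

```text
time: 16.45
eef_pos: [0.4339, 0.3246, 0.0588]
tool_rot: [[0.037, -0.999, -0.002], [-0.999, -0.037, 0.004], [-0.005, 0.002, -1.0]]
wrist_force: [-6.2, 3.2, 7.7]
width: 0.0127
grip_force: 59.6
time: 17.65
eef_pos: [0.5933, 0.2857, 0.2254]
tool_rot: [[-0.244, -0.97, -0.002], [-0.97, 0.244, -0.001], [0.002, 0.002, -1.0]]
wrist_force: [0.3, 0.2, 0.3]
width: 0.0512
grip_force: 0.0
card ((0.43484506011009216, 0.3203192353248596), (0.12429875880479813, 0.12821555137634277), 10.002581596374512)
0.026 [(141, 119.4)]
0.034 [(45, 122.8), (14, 91.7)]
0.04 [(5, 126.8), (17, 91.6)]
0.046 [(11, 91.1)]
0.05 [(17, 92.1)]
0.055 [(21, 92.7)]
(array([0.4362, 0.0256]), array([0.099, 0.1  ]), 1.1)
(array([ 0.5649, -0.1371]), array([0.101, 0.101]), 11.5)
(array([0.5907, 0.0047]), array([0.099, 0.1  ]), 88.0)
```

View pics/w3.png

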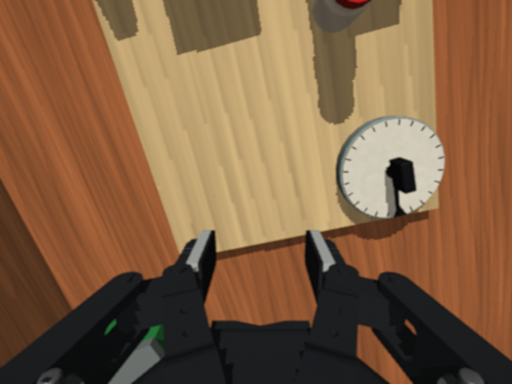

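The needle and wedge now line up at about (399,210) in the wrist view, about 1° apart against a 6.9° tolerance. The full box still reads centred, the light boxes are within limits, and the gripper is clear.

```bash
python3 -c "
from bench import robot
print(robot.sign_off())"
```

```text
the job is handed in; nothing more can be done
None
```

The left box was the full one: it now rests flat on the scale plate about 3 mm off centre, the zero wedge is about 1° from the needle, the light boxes moved at most 28 mm, and I handed the job in, though no verdict came back.

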